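Prepare the eggshell tester for its morning check

TASK

Get the eggshell tester ready for its check. First slide the tall spacer sleeve over the upright shaft beside the feed chute, right down onto its shoulder, and let go; then lay the larger steel slug flat in the upper half of the chute and push it down the slope, under the clear cover, until it rests against the escapement stop. Push gently, so that the sprung stop is never forced back by more than a few millimetres, and leave the small slug, the flat ring and the bottle where they are.

Things in the scene. Friction and masses are not known exactly. Their poses are not given: they have to be found in the camera images.
- tester: Fixed cream eggshell tester with feed chute, on an 8 mm bed plate (x -135 to 55, y -40 to 220 mm). Origin on the bench below the stop's face; z up; +y points uphill along the chute seen from above; place and yaw vary. The machine stands on the -y side: base 240 mm wide, y -50 to -300 mm, 78 mm high; column 130 mm wide, y -160 to -290 mm, 365 mm high plus cable loop to 425 mm.
- load_head (a point): Lower tip of the tester's load head, in front of its column, 112 to 143 mm beyond the stop on the side away from the chute, 165 mm above the bench. An obstacle.
- chute: Open aluminium chute of the tester, sloped 0.22 rad. Origin on the middle of its floor at the stop's face, 35 mm above the bench; y up the slope along the floor, z square to the floor, x across. Floor runs to y = 240 mm (open end). Channel 54 mm wide, side walls 14 mm high, 4 mm thick. The slug does not slide by itself; against the stop its centre is at y = 23 mm, its rear at 46 mm.
- cover_edge (a point): Middle of the uphill edge of the clear plastic cover, on its underside, 37 mm above the chute floor at chute y = 28 mm. The cover (4 mm thick, 62 mm wide) bridges the chute from there down to y = -27 mm; 18 mm of the slug stays outside it when the slug is home.
- stop_face (a point): Middle of the front face of the escapement stop, a dark steel plate 50 mm wide across the lower end of the chute under the clear cover, 13 mm above the chute floor.
- stop (a joint): Travel of the sprung stop down the slope, m: 0 when at rest, up to 0.014. It begins to yield at about 7 N and takes 12 N at 8 mm; it springs back when released.
- shaft_seat (a point): Centre of the shoulder (diameter 30 mm, top 20 mm above the bench) on which the sleeve must sit; the shaft rises from it. It stands on the bed plate at x = -90, y = +40 mm of the tester. Axes as the tester, z up.
- shaft_top (a point): Top of the upright steel shaft: diameter 16 mm, 60 mm tall above its shoulder, the last 7 mm tapering to 8 mm; top 80 mm above the bench.
- sleeve_mid (a point): Centre of the tall spacer sleeve, a steel tube standing on the mat: outside diameter 38 mm, bore 20 mm, 32 mm tall, about 0.18 kg. z along its axis.
- slug_center (a point): Centre of the larger steel slug, a plain solid disc standing flat on the mat: diameter 46 mm, 28 mm tall, 0.2 to 0.5 kg. z along its axis.
- small_slug_center (a point): Centre of the small steel slug, not needed: diameter 30 mm, 28 mm tall. Leave it.
- flat_ring_mid (a point): Centre of the flat steel ring, not needed: outside diameter 48 mm, bore 20 mm, 8 mm tall. Leave it.
- bottle_mid (a point): Centre of a clear capped bottle standing on the bench: diameter 58 mm, 160 mm tall. Leave it.
- mat: Fixed black rubber mat, 220 x 220 mm, 3 mm thick, on which sleeve, both slugs and ring stand in four places that change, roughly the corners of a 100 mm square. Origin under its centre. A fixed tray of eggs, 70 mm high, stands well beyond its +y side (the eggs start at least 190 mm from the mat's centre).
Not all that is in view belongs to the job. Leave any orange or yellow look-alike of the part that bears sleeve_mid alone.

How it is judged:
On the way, in this order (a step that is already met when the one before it is completed fails the run):
1. the tall sleeve sits on the shoulder of the shaft, released (horizontal distance between sleeve_mid and shaft_seat below 0.004 m and z of sleeve_mid in the frame of shaft_seat between 0.012 and 0.02 m and angle between sleeve_mid's own z axis and vertical below 0.1 rad and contact force between the fingers and sleeve below 0.1 N), for 0.2 s.
2. the larger slug lies flat on the floor of the chute in its upper half (x of slug_center in the frame of chute between -0.006 and 0.006 m and z of slug_center in the frame of chute between 0.01 and 0.018 m and angle between the z axis of slug_center and the z axis of chute, either way round below 0.1 rad and y of slug_center in the frame of chute between 0.1 and 0.235 m), for 0.2 s.
3. the slug rests against the escapement stop (x of slug_center in the frame of chute between -0.006 and 0.006 m and z of slug_center in the frame of chute between 0.01 and 0.018 m and angle between the z axis of slug_center and the z axis of chute, either way round below 0.1 rad and y of slug_center in the frame of chute between 0.012 and 0.0265 m), for 0.2 s.
At the end, for the whole second after the job is handed in: The tall sleeve stands upright on the shaft's shoulder (within 4 mm of it in height, centred on the shaft within 4 mm); the larger slug lies flat in the chute within 3.5 mm of touching the escapement stop, the stop itself back within 3 mm of its rest position; both are at rest and released (horizontal distance between sleeve_mid and shaft_seat below 0.004 m and z of sleeve_mid in the frame of shaft_seat between 0.012 and 0.02 m and angle between sleeve_mid's own z axis and vertical below 0.1 rad and x of slug_center in the frame of chute between -0.006 and 0.006 m and z of slug_center in the frame of chute between 0.01 and 0.018 m and angle between the z axis of slug_center and the z axis of chute, either way round below 0.1 rad and y of slug_center in the frame of chute between 0.018 and 0.0265 m and value of joint stop below 0.003 m and linear speed of each of slug, sleeve below 0.02 m/s).
It fails at once if the escapement stop was forced back more than 8 mm (value of joint stop above 0.008 m).
It fails at once if the small slug was moved more than 15 mm (distance of small_slug_center from where it was at the start of the episode above 0.015 m).
It fails at once if the flat ring was moved more than 15 mm (distance of flat_ring_mid from where it was at the start of the episode above 0.015 m).
It fails at once if the bottle was moved more than 15 mm (distance of bottle_mid from where it was at the start of the episode above 0.015 m).
It also fails if it takes over 72 s, if anything falls off the work surface, if the arm or the gripper's body presses on something with over 40 N, if the wrist force passes 120 N, or if a joint passes its speed limit or range.

ROBOT

A 7-joint arm with a two-finger parallel gripper is mounted at the origin on the work surface. World frame = base frame: x ahead of the robot, y to its left, z up, the work surface at z = 0. Lengths are in m, angles in rad, forces in N, time in s.
With the tool pointing down it reaches from about 0.425 to 0.875 m from the base axis. Payload 4.7 kg.
Tool frame: the origin (TCP) lies where the fingers leave the gripper's body, on its centre line; the fingertips stand 70 mm ahead of it and the grasp point (between the pads) lies 51 mm ahead of it; z points along the fingers, y is the line along which they close (so a half turn about z gives the same grasp; the last joint's range is limited). The gripper opens to 87 mm and grips with 3 to 60 N. Pads are 19 mm wide; open, the fingers measure 117 mm over their backs; the gripper's body (75 mm by 190 mm) begins 51 mm behind the grasp point.
Start: joints at [1.131, 0.321, -0.07, 1.45, 0.023, 1.371, -0.057], TCP at [0.285, -0.584, 0.292] pointing down, gripper open.
Joint ranges: [-2.86, 2.86], [-0.3, 2.09], [-1.38, 1.24], [0.06, 2.45], [-1.56, 4.7], [0.09, 2.05], [-2.69, 2.69]. Speed limits (rad/s): [2.57, 2.57, 3.14, 3.14, 3.14, 3.14, 3.14].

INTERFACE

Orientations are given as a rotation vector (axis times angle).
In Python, from bench import get_state, get_image, get_calibration, close_job gives the robot as it stands.
- The arm moves only by the tool send_rows, never from a script. Its argument "rows" is a list of rows, each an object of numbers: "hand": the finger opening in mm, from 0 to 87; "x", "y", "z": the shift along the world's x, y, z in mm; "roll": the turn about the world's z in degrees. A call has 1 to 10 rows; each row shifts and turns the commanded pose from where the row before left it; what a row does not reach is not made up. A row lasts 1/10 s, in which the tool goes at most 50 mm and 8.59 degrees, less where a joint would pass 70% of its speed; a pose out of reach is approached as far as the arm can. A call is refused whole if a number of a shift passes 50 or a number of a turn 8.59, either way. A call with a gripper value outside its range is refused whole. The fingers move at their own pace and stop on an object; "force" is the grip in N (left out, the last holds). Time passes only in rows, so rows that do not move let the fingers close. It gives the time, the measured TCP pose, the force, the opening and the grip force at its end, in the units of the state.
- get_state(): the state, without advancing time (a new reading comes with each control period).
- get_image(name): name is "scene" or "top"; returns the picture (384x512x3 uint8, blue, green, red); there is no depth.
- get_calibration(name): a dict with "mtx" (3x3 intrinsics, pixels), "D" ([k1, k2, p1, p2, k3] as OpenCV has them; the pictures are not rectified), "world_from_camera" (4x4, takes a point from camera to world coordinates). Camera axes: x right, y down, z forward; pixel columns grow to the right and rows downward; lengths in m; the calibration is good to about 2 mm. A picture is of the moment at which its call begins. get_calibration takes no time and is no camera call.
- close_job(): hands the job in; it is judged then, once.
The state is a dict: "time": time; "joint_positions": joint angles; "qd": joint speeds; "joint_torque": joint torques, N m; "position": TCP position; "tool_rot": TCP orientation; "ft_force": force on the tool from outside, world axes, zero at the start; "torque": the same for the moment, N m; "grip_width": opening from 0.0 (shut) to 1.0 (fully open); "grip_force": force on a finger pad.
Only numpy, scipy, OpenCV 4.12 (cv2) and the standard library are available. Lean on these libraries where they do the work, as an engineer would, in place of code of your own. Each camera call takes 0.05 s, during which the arm holds its last target. There are 200 camera calls.

## Working session

There is one attempt and no reset: what is moved stays moved. The work goes in short steps, Python scripts to look and compute and a tool call to move; the robot and the scene stay as the last step left them, time stands still between calls to the robot, and variables do not carry over. Pictures are saved under pics/ and viewed, at most 10 in all, crops included, and the job is handed in when it is done.

Besides the shell and the picture viewer there is one more tool, called after ">>>" as name(argument=value, ...) on one line, values as JSON. send_rows: Moves the arm, as the interface text tells. Its arguments: {"type":"object","properties":{"rows":{"type":"array","items":{"type":"object","properties":{"hand":{"type":"number"},"x":{"type":"number"},"y":{"type":"number"},"z":{"type":"number"},"roll":{"type":"number"}}}},"force":{"type":"number"}},"required":["rows"]}

```bash
ls; mkdir -p pics; cat > h.py <<'E'
import numpy as np,cv2
from bench import *
def ray(cam,uv):
    c=get_calibration(cam);T=np.array(c["world_from_camera"])
    p=cv2.undistortPoints(np.array(uv,float).reshape(-1,1,2),np.array(c["mtx"]),np.array(c["D"])).reshape(-1,2)
    d=np.c_[p,np.ones(len(p))]@T[:3,:3].T
    return T[:3,3],d
def onz(cam,uv,z):
    o,d=ray(cam,uv);return o+d*((z-o[2])/d[:,2])[:,None]
def proj(cam,P):
    c=get_calibration(cam);T=np.linalg.inv(np.array(c["world_from_camera"]))
    return cv2.projectPoints(np.array(P,float).reshape(-1,3),cv2.Rodrigues(T[:3,:3])[0],T[:3,3],np.array(c["mtx"]),np.array(c["D"]))[0].reshape(-1,2)
E
python3 - <<'E'
from h import *
for n in("top","scene"):
    im=get_image(n);cv2.imwrite(f"pics/{n}0.png",im)
    cv2.imwrite(f"pics/{n}0b.png",cv2.resize(im,(800,600),interpolation=cv2.INTER_CUBIC))
    c=get_calibration(n);print(n,np.round(c["world_from_camera"],3),np.round(c["mtx"]),c["D"])
s=get_state();print(s)
E
```

```text
pics
top [[-0.002 -0.984  0.179  0.394]
 [-1.     0.006  0.018  0.022]
 [-0.019 -0.179 -0.984  1.094]
 [ 0.     0.     0.     1.   ]] [[399.   0. 258.]
 [  0. 399. 198.]
 [  0.   0.   1.]] [0.01732276 0.         0.         0.         0.        ]
scene [[-0.801  0.367 -0.474  1.178]
 [ 0.599  0.462 -0.654  0.862]
 [-0.021 -0.807 -0.59   0.855]
 [ 0.     0.     0.     1.   ]] [[427.   0. 252.]
 [  0. 427. 188.]
 [  0.   0.   1.]] [-0.07290944  0.          0.          0.          0.        ]
{'time': 0.1, 'joint_positions': array([ 1.13108853,  0.32173585, -0.07009467,  1.45154879,  0.02259985,
        1.37082755, -0.05691215]), 'qd': array([-1.28028982e-03, -3.24280873e-03,  5.80043532e-04, -3.51255895e-03,
       -1.17475224e-03,  1.78254837e-03,  5.43185024e-05]), 'joint_torque': array([ 6.66454889e-05, -4.92571163e+01, -4.05782517e-01, -3.13395560e+01,
       -6.42432296e-02,  3.95049923e-02,  9.58737337e-05]), 'position': array([ 0.28475322, -0.58388089,  0.29128145]), 'tool_rot': array([-3.05943459e+00, -7.06402209e-01,  7.51211562e-04]), 'ft_force': array([-0.58406966,  0.31898186, -0.38852539]), 'torque': array([ 0.01586549, -0.05001568,  0.01787204]), 'grip_force': 0.0, 'grip_width': 0.9992314172300412}
```

View pics/top0b.png

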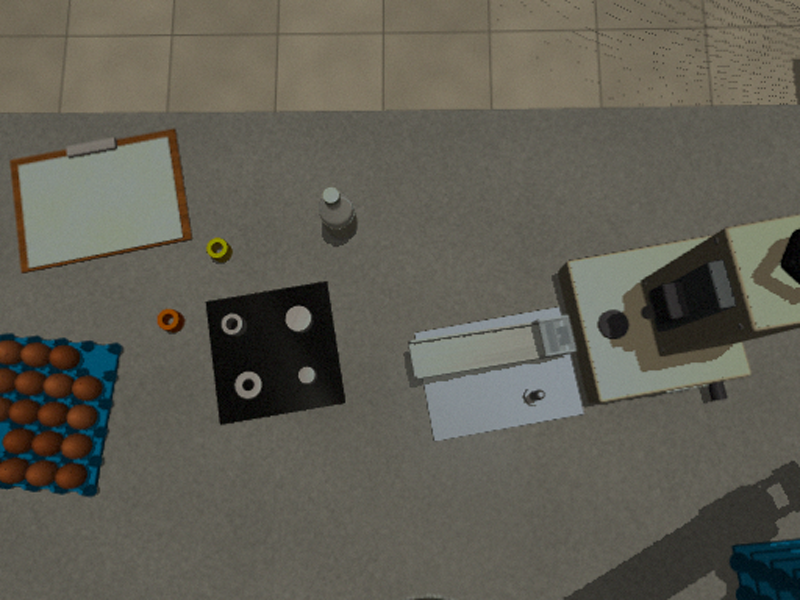

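View pics/scene0b.png

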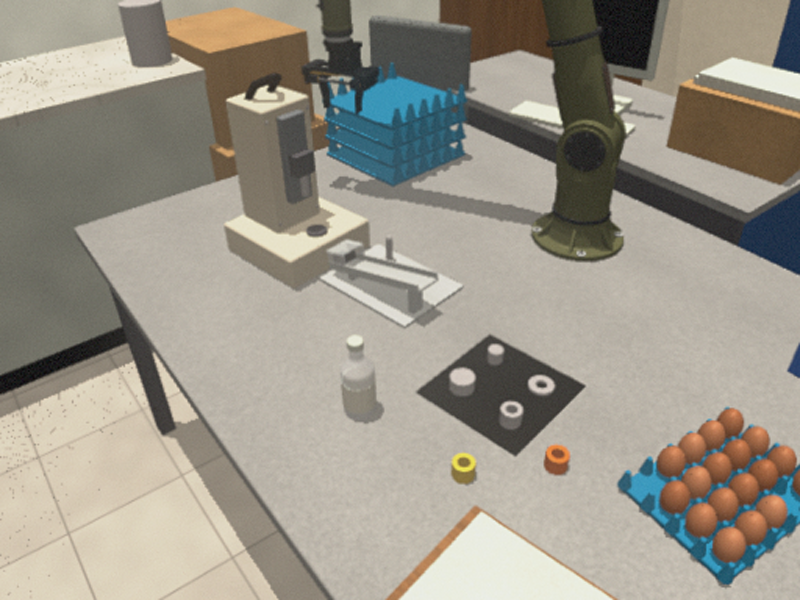

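Top view (800x600 scale): sleeve (232,324), slug (298,319), ring (248,385), small slug (306,376), chute from (410,360) to cover at (555,337), shaft at (535,396), bottle (333,205). The scene view agrees: sleeve (511,413), slug (462,381), shaft (389,248).

```bash
cat > m.py <<'E'
from h import *
K=1.5625
top=cv2.imread("pics/top0.png");sc=cv2.imread("pics/scene0.png")
def blob(im,cx,cy,r,th):
    g=cv2.cvtColor(im,cv2.COLOR_BGR2GRAY);x0,y0=int(cx/K-r),int(cy/K-r)
    cr=cv2.resize(g[y0:y0+2*r,x0:x0+2*r],None,fx=8,fy=8,interpolation=cv2.INTER_CUBIC)
    cs=cv2.findContours((cr>th).astype(np.uint8),cv2.RETR_EXTERNAL,cv2.CHAIN_APPROX_NONE)[0]
    c=max(cs,key=cv2.contourArea);e=cv2.fitEllipse(cv2.convexHull(c))
    return (np.array(e[0])+.5)/8-.5+[x0,y0],np.array(e[1])/8
for n,cx,cy,z in(("sleeve",232,324,.035),("slug",298,319,.031),("ring",248,385,.011),("small",306,376,.031)):
    e,s=blob(top,cx,cy,14,90);P=onz("top",[e],z)[0]
    print(n,e.round(2),s.round(2),P.round(4),"scene pred top",(proj("scene",[P])*K).round(1))
for n,cx,cy,z in(("sleeve",511,408,.035),("slug",462,376,.031)):
    pass
for n,uv in(("A",(433,440)),("B",(583,413)),("C",(558,308))):
    print(n,onz("top",[np.array(uv)/K],.008)[0].round(4))
a=cv2.resize(top[185:295,255:385],(780,660)[::1],interpolation=cv2.INTER_CUBIC)[:600]
cv2.imwrite("pics/c1.png",a)
b=cv2.resize(sc[145:215,200:300],(800,560),interpolation=cv2.INTER_CUBIC);cv2.imwrite("pics/c2.png",b)
b=cv2.resize(sc[205:295,260:380],(800,600),interpolation=cv2.INTER_CUBIC);cv2.imwrite("pics/c3.png",b)
E
python3 m.py
```

```text
sleeve [147.95 206.86] [12.76 13.47] [0.5624 0.3368 0.035 ] scene pred top [[510.4 408.6]]
slug [190.45 203.33] [15.9  16.44] [0.5721 0.2229 0.031 ] scene pred top [[461.2 376.2]]
ring [158.44 245.88] [16.57 17.19] [0.4591 0.3103 0.011 ] scene pred top [[539.9 383.8]]
small [195.82 239.57] [10.27 10.65] [0.4742 0.2058 0.031 ] scene pred top [[494.5 349. ]]
A [ 0.3635 -0.0101  0.008 ]
B [ 0.4084 -0.2663  0.008 ]
C [ 0.5908 -0.2326  0.008 ]
```

View pics/c1.png

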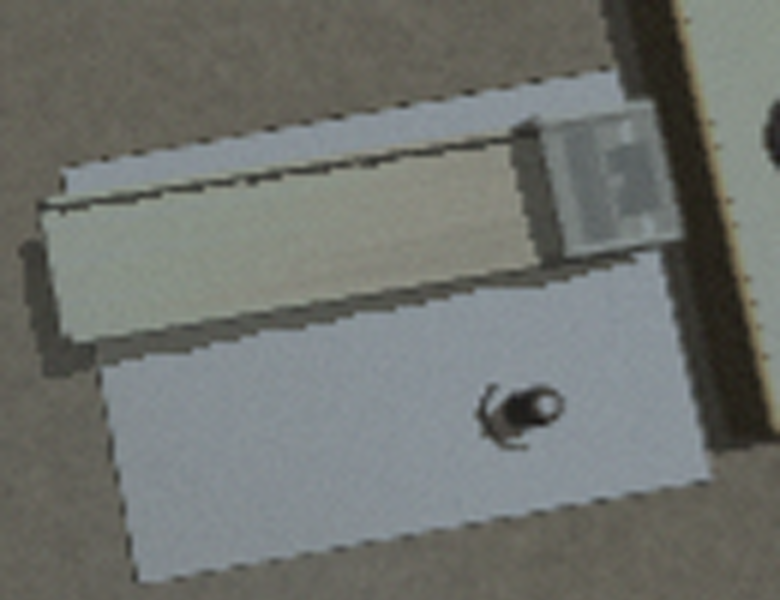

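View pics/c2.png

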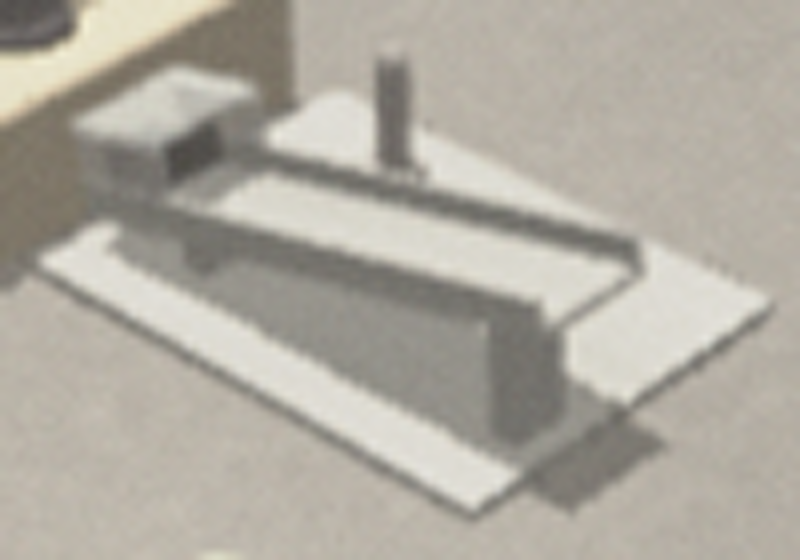

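Top crop (6x): plate corners A(138,582), B(710,480), C(616,70), D(64,168), shaft tip (546,405). In the scene crop (8x) the shaft tip is at (393,50).

```bash
cat > m2.py <<'E'
from h import *
f=lambda L:[(255+(x+.5)/6-.5,185+(y+.5)/6-.5) for x,y in L]
W=onz("top",f([(138,582),(710,480),(616,70),(64,168)]),.008)[:,:2]
M=np.array([[-.135,.22],[-.135,-.04],[.055,-.04],[.055,.22]])
a,b=M-M.mean(0),W-W.mean(0)
th=np.arctan2((a[:,0]*b[:,1]-a[:,1]*b[:,0]).sum(),(a*b).sum())
R=np.array([[np.cos(th),-np.sin(th)],[np.sin(th),np.cos(th)]]);t=W.mean(0)-R@M.mean(0)
print("yaw",np.degrees(th),"t",t,"res",(M@R.T+t-W).round(4))
sh=R@[-.09,.04]+t;print("shaft from plate",sh)
print("shaft top view",onz("top",f([(546,405)]),.08)[0])
uv=(200+393.5/8-.5,145+50.5/8-.5);print("shaft scene view",onz("scene",[uv],.08)[0])
c,s=np.cos(.22),np.sin(.22)
def ch(x,y,z): # chute->world
    q=np.array([x,y*c-z*s]);return np.r_[R@q+t,.035+y*s+z*c]
for P in((0,0,0),(0,.028,.041),(0,.14,.014),(0,.023,.014),(0,.24,0)): print(P,ch(*P).round(4))
# chute corners in c1 (wall tops at y=.24) 
for P in((-.031,.24,.014),(.031,.24,.014)):
    u=proj("top",[ch(*P)])[0];print("pred corner c1",((u-[255,185]+.5)*6-.5).round(0))
s=get_state();Rm=cv2.Rodrigues(s["tool_rot"])[0];print("tool y",Rm[:,1].round(4),"x",Rm[:,0].round(4),"z",Rm[:,2].round(4),s["position"])
E
python3 m2.py
```

```text
yaw 9.855345127196719 t [ 0.53321059 -0.2042646 ] res [[-0.001   0.0007]
 [-0.0007 -0.001 ]
 [ 0.001  -0.0012]
 [ 0.0007  0.0015]]
shaft from plate [ 0.43769227 -0.1802594 ]
shaft top view [ 0.43775625 -0.18037158  0.08      ]
shaft scene view [ 0.43348869 -0.18153945  0.08      ]
(0, 0, 0) [ 0.5332 -0.2043  0.035 ]
(0, 0.028, 0.041) [ 0.5301 -0.1862  0.0811]
(0, 0.14, 0.014) [ 0.5103 -0.0727  0.0792]
(0, 0.023, 0.014) [ 0.5299 -0.1852  0.0537]
(0, 0.24, 0) [0.4931 0.0265 0.0874]
pred corner c1 [ 71. 342.]
pred corner c1 [ 44. 195.]
tool y [ 0.4384 -0.8988 -0.0017] x [ 8.988e-01  4.384e-01 -1.000e-04] z [-8.0e-04  1.5e-03 -1.0e+00] [ 0.28475322 -0.58388089  0.29128145]
```

>>> send_rows(rows=[{"hand": 60, "x": 20, "y": 40, "roll": -4}, {"x": 20, "y": 40, "roll": -4}, {"x": 20, "y": 40, "roll": -4}, {"x": 20, "y": 40, "roll": -4.1}, {"x": 20, "y": 40}, {"x": 20, "y": 40}, {"x": 8, "y": 46}, {"x": 8, "y": 46}, {"x": 8, "y": 46}, {"x": 8, "y": 46}])

```text
schema error: expected keys hand, x, y, z, roll
```

>>> send_rows(rows=[{"x": 8, "y": 46}, {"x": 8, "y": 46}, {"x": 8, "y": 46}, {"x": 16, "y": 45}, {"x": 16, "y": 45}, {"x": 16, "y": 45}, {"x": 16, "y": 45}, {"x": 16, "y": 45}, {"x": 16, "y": 45}, {"x": 0, "y": 0}])

```text
schema error: expected keys hand, x, y, z, roll
```

>>> send_rows(rows=[{"hand": 60, "x": 20, "y": 40, "z": 0, "roll": -4}, {"hand": 60, "x": 20, "y": 40, "z": 0, "roll": -4}, {"hand": 60, "x": 20, "y": 40, "z": 0, "roll": -4}, {"hand": 60, "x": 20, "y": 40, "z": 0, "roll": -4.1}, {"hand": 60, "x": 20, "y": 40, "z": 0, "roll": 0}, {"hand": 60, "x": 20, "y": 40, "z": 0, "roll": 0}, {"hand": 60, "x": 8, "y": 46, "z": 0, "roll": 0}, {"hand": 60, "x": 8, "y": 46, "z": 0, "roll": 0}, {"hand": 60, "x": 8, "y": 46, "z": 0, "roll": 0}, {"hand": 60, "x": 8, "y": 46, "z": 0, "roll": 0}], force=25)

```text
time: 1.1
position: [0.4367, -0.1583, 0.292]
tool_rot: [3.13, 0.271, -0.001]
ft_force: [-0.1, 0.2, 0.9]
grip_width: 0.687
grip_force: 0.0
```

>>> send_rows(rows=[{"hand": 60, "x": 8, "y": 46, "z": 0, "roll": 0}, {"hand": 60, "x": 8, "y": 46, "z": 0, "roll": 0}, {"hand": 60, "x": 8, "y": 46, "z": 0, "roll": 0}, {"hand": 60, "x": 16, "y": 45, "z": 0, "roll": 0}, {"hand": 60, "x": 16, "y": 45, "z": 0, "roll": 0}, {"hand": 60, "x": 16, "y": 45, "z": 0, "roll": 0}, {"hand": 60, "x": 16, "y": 45, "z": 0, "roll": 0}, {"hand": 60, "x": 16, "y": 45, "z": 0, "roll": 0}, {"hand": 60, "x": 16, "y": 45, "z": 0, "roll": 0}, {"hand": 60, "x": 0, "y": 0, "z": 0, "roll": 0}])

```text
time: 2.1
position: [0.5556, 0.2554, 0.2908]
tool_rot: [-3.122, -0.286, 0.005]
ft_force: [0.0, 0.7, -0.8]
grip_width: 0.689
grip_force: 0.0
```

>>> send_rows(rows=[{"hand": 60, "x": 3, "y": 40, "z": -20, "roll": 0}, {"hand": 60, "x": 2, "y": 30, "z": -35, "roll": 0}, {"hand": 60, "x": 1, "y": 15, "z": -35, "roll": 0}, {"hand": 60, "x": 0, "y": 0, "z": -10, "roll": 0}, {"hand": 60, "x": 0, "y": 0, "z": 0, "roll": 0}, {"hand": 60, "x": 0, "y": 0, "z": 0, "roll": 0}])

```text
time: 2.7
position: [0.5641, 0.3313, 0.1936]
tool_rot: [3.13, 0.268, 0.003]
ft_force: [-0.3, -0.2, 1.2]
grip_width: 0.693
grip_force: 0.0
```

```bash
python3 -c "
from h import *
s=get_state();R=cv2.Rodrigues(s['tool_rot'])[0];print(s['position'],R.round(4))"
```

```text
[0.56412024 0.33128929 0.19364866] [[ 9.855e-01  1.698e-01  1.800e-03]
 [ 1.698e-01 -9.855e-01 -5.000e-04]
 [ 1.700e-03  7.000e-04 -1.000e+00]]
```

>>> send_rows(rows=[{"hand": 60, "x": -1.7, "y": 5.5, "z": -25, "roll": 0}, {"hand": 60, "x": 0, "y": 0, "z": -30, "roll": 0}, {"hand": 60, "x": 0, "y": 0, "z": -30, "roll": 0}, {"hand": 60, "x": 0, "y": 0, "z": -20, "roll": 0}, {"hand": 60, "x": 0, "y": 0, "z": -8, "roll": 0}, {"hand": 60, "x": 0, "y": 0, "z": 0, "roll": 0}, {"hand": 60, "x": 0, "y": 0, "z": 0, "roll": 0}])

```text
time: 3.4
position: [0.5626, 0.3384, 0.0815]
tool_rot: [-3.129, -0.269, -0.005]
ft_force: [-1.2, 0.8, 0.5]
grip_width: 0.687
grip_force: 0.0
```

>>> send_rows(rows=[{"hand": 30, "x": 0, "y": 0, "z": 0, "roll": 0}, {"hand": 30, "x": 0, "y": 0, "z": 0, "roll": 0}, {"hand": 30, "x": 0, "y": 0, "z": 0, "roll": 0}, {"hand": 30, "x": 0, "y": 0, "z": 0, "roll": 0}, {"hand": 30, "x": 0, "y": 0, "z": 0, "roll": 0}, {"hand": 30, "x": 0, "y": 0, "z": 0, "roll": 0}])

```text
time: 4.0
position: [0.5616, 0.338, 0.0798]
tool_rot: [3.129, 0.271, 0.001]
ft_force: [-0.6, -1.3, 4.7]
grip_width: 0.429
grip_force: 25.0
```

>>> send_rows(rows=[{"hand": 30, "x": 0, "y": 0, "z": 25, "roll": 0}, {"hand": 30, "x": 0, "y": 0, "z": 40, "roll": 0}, {"hand": 30, "x": 0, "y": -10, "z": 40, "roll": 0}, {"hand": 30, "x": -6, "y": -30, "z": 20, "roll": 0}, {"hand": 30, "x": -11, "y": -45, "z": 15, "roll": 0}, {"hand": 30, "x": -11, "y": -45, "z": 0, "roll": 0}, {"hand": 30, "x": -11, "y": -45, "z": 0, "roll": 0}, {"hand": 30, "x": -11, "y": -45, "z": 0, "roll": 0}, {"hand": 30, "x": -11, "y": -45, "z": 0, "roll": 0}, {"hand": 30, "x": -11, "y": -45, "z": 0, "roll": 0}])

```text
time: 5.0
position: [0.4881, 0.0268, 0.2187]
tool_rot: [-3.13, -0.272, 0.0]
ft_force: [0.4, -0.9, -1.1]
grip_width: 0.423
grip_force: 25.0
```

>>> send_rows(rows=[{"hand": 30, "x": -11, "y": -45, "z": 0, "roll": 0}, {"hand": 30, "x": -11, "y": -45, "z": 0, "roll": 0}, {"hand": 30, "x": -11, "y": -45, "z": 0, "roll": 0}, {"hand": 30, "x": -10, "y": -40, "z": 0, "roll": 0}, {"hand": 30, "x": -9, "y": -33, "z": 0, "roll": 0}, {"hand": 30, "x": 0, "y": 0, "z": 0, "roll": 0}, {"hand": 30, "x": 0, "y": 0, "z": 0, "roll": 0}, {"hand": 30, "x": 0, "y": 0, "z": 0, "roll": 0}])

```text
time: 5.8
position: [0.4375, -0.1782, 0.2189]
tool_rot: [-3.129, -0.274, 0.0]
ft_force: [-0.6, 1.3, -1.5]
grip_width: 0.426
grip_force: 25.0
```

```bash
python3 - <<'E'
from h import *
p=[]
for i in range(4):
    im=get_image("top" if i<3 else "scene");p.append(get_state()["position"])
    if i==2: cv2.imwrite("pics/top1.png",im);t=im
print(np.round(p,4))
cv2.imwrite("pics/scene1.png",im)
a=cv2.resize(t[190:290,270:400],(400,308),interpolation=cv2.INTER_CUBIC)
b=cv2.resize(im[100:200,180:310],(400,308),interpolation=cv2.INTER_CUBIC)
cv2.imwrite("pics/d1.png",np.hstack([a,b]))
E
```

```text
[[ 0.4376 -0.1781  0.219 ]
 [ 0.4377 -0.1782  0.2191]
 [ 0.4376 -0.1784  0.2192]
 [ 0.4376 -0.1786  0.2192]]
```

View pics/d1.png

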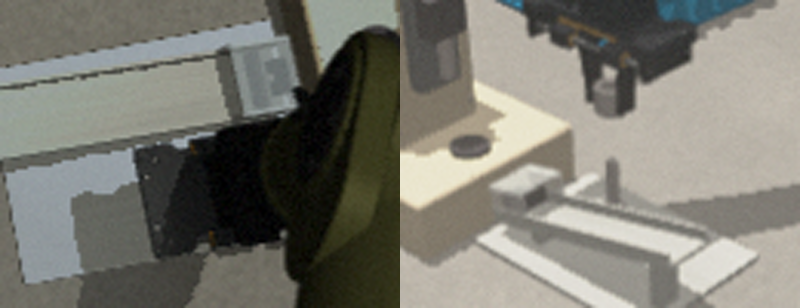

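The sleeve is held level and roughly above the shaft (right half: sleeve ~(608,97), shaft tip ~(612,160)). I'll check the lateral bias between the two in the scene camera.

```bash
python3 - <<'E'
from h import *
print("pred sleeve",proj("scene",[[.4384,-.1785,.158],[.4384,-.1785,.142],[.4384,-.1785,.174]]).round(2))
print("pred shaft",proj("scene",[[.4377,-.1803,.08],[.4377,-.1803,.05]]).round(2))
g=cv2.cvtColor(cv2.imread("pics/scene1.png"),6)
for v in (128,130,132,134,136): print(v,g[v,238:260])
print()
for v in (151,153,155,157,159): print(v,g[v,242:256])
E
```

```text
pred sleeve [[247.45 131.85]
 [247.58 136.  ]
 [247.32 127.64]]
pred shaft [[247.93 151.35]
 [248.16 158.64]]
128 [179 167  92  59  89 129 135 123 112 115 111 106  77  64  59  56  55  65
 116 183 178 183]
130 [180 167 106  62  72  96 107 119 127 123 130 119  83  64  56  60  56  66
 126 182 185 186]
132 [180 166 120  74  77  93 103 107 108 108 105 106  77  65  56  61  55  66
 125 180 183 182]
134 [181 179 174 178 165 115 103 107 111 108 110 106  78  60  57  59  55  71
 126 180 180 179]
136 [179 181 181 178 175 145 113 109 107 106 111 104  77  62  72 107 133 153
 180 186 176 180]

151 [184 182 181 183 180 165 150 148 173 182 184 184 187 183]
153 [181 183 185 181 167 114 111 116 127 165 184 184 185 181]
155 [183 181 182 182 169 114 107 110 121 152 181 182 182 185]
157 [225 222 201 174 158 109 108 108 120 157 184 185 186 183]
159 [190 163 152 149 138 113 110 109 118 153 181 180 178 182]
```

>>> send_rows(rows=[{"hand": 30, "x": -0.7, "y": -1.8, "z": -20, "roll": 0}, {"hand": 30, "x": 0, "y": 0, "z": -20, "roll": 0}, {"hand": 30, "x": 0, "y": 0, "z": -12, "roll": 0}, {"hand": 30, "x": 0, "y": 0, "z": -5, "roll": 0}, {"hand": 30, "x": 0, "y": 0, "z": -3, "roll": 0}, {"hand": 30, "x": 0, "y": 0, "z": -3, "roll": 0}, {"hand": 30, "x": 0, "y": 0, "z": -2, "roll": 0}, {"hand": 30, "x": 0, "y": 0, "z": 0, "roll": 0}])

```text
time: 6.8
position: [0.4367, -0.1816, 0.1545]
tool_rot: [3.13, 0.271, 0.0]
ft_force: [-0.5, 0.5, -1.4]
grip_width: 0.425
grip_force: 25.0
```

>>> send_rows(rows=[{"hand": 30, "x": 0.3, "y": 1, "z": -2, "roll": 0}, {"hand": 30, "x": 0, "y": 0, "z": -2, "roll": 0}, {"hand": 30, "x": 0, "y": 0, "z": -2, "roll": 0}, {"hand": 30, "x": 0, "y": 0, "z": -2, "roll": 0}, {"hand": 30, "x": 0, "y": 0, "z": 0, "roll": 0}])

```text
time: 7.3
position: [0.4366, -0.1805, 0.1459]
tool_rot: [-3.13, -0.271, 0.001]
ft_force: [-0.6, -0.0, -2.5]
grip_width: 0.427
grip_force: 25.0
```

>>> send_rows(rows=[{"hand": 30, "x": 0, "y": 0, "z": -3, "roll": 0}, {"hand": 30, "x": 0, "y": 0, "z": -3, "roll": 0}, {"hand": 30, "x": 0, "y": 0, "z": -3, "roll": 0}, {"hand": 30, "x": 0, "y": 0, "z": 0, "roll": 0}])

```text
time: 7.7
position: [0.4365, -0.1804, 0.1367]
tool_rot: [-3.129, -0.271, 0.002]
ft_force: [-0.1, 0.5, -1.7]
grip_width: 0.425
grip_force: 25.0
```

Free fit. Continuing down.

>>> send_rows(rows=[{"hand": 30, "x": 0, "y": 0, "z": -6, "roll": 0}, {"hand": 30, "x": 0, "y": 0, "z": -6, "roll": 0}, {"hand": 30, "x": 0, "y": 0, "z": -6, "roll": 0}, {"hand": 30, "x": 0, "y": 0, "z": -6, "roll": 0}, {"hand": 30, "x": 0, "y": 0, "z": -6, "roll": 0}, {"hand": 30, "x": 0, "y": 0, "z": -4, "roll": 0}, {"hand": 30, "x": 0, "y": 0, "z": 0, "roll": 0}, {"hand": 30, "x": 0, "y": 0, "z": 0, "roll": 0}])

```text
time: 8.5
position: [0.4369, -0.1805, 0.1033]
tool_rot: [-3.13, -0.271, 0.0]
ft_force: [-0.2, 0.2, -1.3]
grip_width: 0.424
grip_force: 25.0
```

>>> send_rows(rows=[{"hand": 30, "x": 0, "y": 0, "z": -3, "roll": 0}, {"hand": 30, "x": 0, "y": 0, "z": -1, "roll": 0}, {"hand": 60, "x": 0, "y": 0, "z": 0, "roll": 0}, {"hand": 60, "x": 0, "y": 0, "z": 0, "roll": 0}, {"hand": 60, "x": 0, "y": 0, "z": 0, "roll": 0}, {"hand": 60, "x": 0, "y": 0, "z": 0, "roll": 0}, {"hand": 60, "x": 0, "y": 0, "z": 0, "roll": 0}, {"hand": 60, "x": 0, "y": 0, "z": 20, "roll": 0}, {"hand": 60, "x": 0, "y": 0, "z": 40, "roll": 0}, {"hand": 60, "x": 0, "y": 0, "z": 40, "roll": 0}])

```text
time: 9.5
position: [0.4362, -0.1802, 0.1999]
tool_rot: [-3.129, -0.271, 0.002]
ft_force: [0.8, -0.9, -0.0]
grip_width: 0.694
grip_force: 0.0
```

>>> send_rows(rows=[{"hand": 75, "x": 13, "y": 40, "z": 10, "roll": 0}, {"hand": 75, "x": 13, "y": 40, "z": 0, "roll": 0}, {"hand": 75, "x": 13, "y": 40, "z": 0, "roll": 0}, {"hand": 75, "x": 13, "y": 40, "z": 0, "roll": 0}, {"hand": 75, "x": 13, "y": 40, "z": 0, "roll": 0}, {"hand": 75, "x": 13, "y": 40, "z": 0, "roll": 0}, {"hand": 75, "x": 14, "y": 40, "z": 0, "roll": 0}, {"hand": 75, "x": 14, "y": 40, "z": 0, "roll": 0}, {"hand": 75, "x": 15, "y": 40, "z": 0, "roll": 0}, {"hand": 75, "x": 15, "y": 40, "z": 0, "roll": 0}])

```text
time: 10.5
position: [0.5734, 0.2208, 0.2092]
tool_rot: [3.13, 0.27, 0.0]
ft_force: [0.1, -0.4, 1.2]
grip_width: 0.863
grip_force: 0.0
```

```bash
python3 - <<'E'
from h import *
t=get_image("top");im=get_image("scene")
cv2.imwrite("pics/top2.png",t)
a=cv2.resize(t[190:290,270:400],(400,308),interpolation=cv2.INTER_CUBIC)
b=cv2.resize(im[120:220,180:310],(400,308),interpolation=cv2.INTER_CUBIC)
cv2.imwrite("pics/d2.png",np.hstack([a,b]))
s=get_state();print(s["joint_positions"].round(3),s["position"].round(4))
E
```

```text
[ 0.204  0.402 -0.778  1.626  0.29   1.232 -2.02 ] [0.5722 0.2269 0.2092]
```

View pics/d2.png

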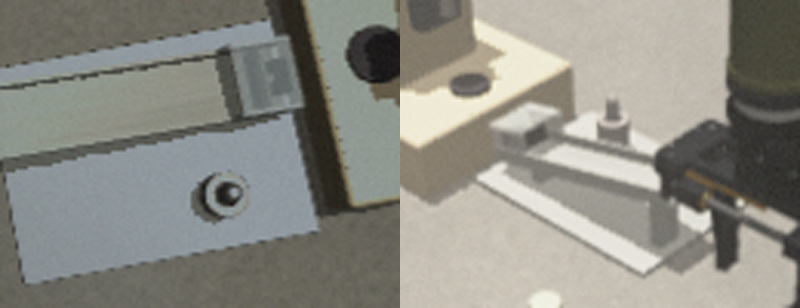

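The sleeve sits on the shoulder around the shaft (left (226,195), right (613,125)). Now turning 90° so the slug is gripped across the chute.

>>> send_rows(rows=[{"hand": 75, "x": 0, "y": -2, "z": 0, "roll": 8}, {"hand": 75, "x": 0, "y": -2, "z": 0, "roll": 8}, {"hand": 75, "x": 0, "y": 0, "z": 0, "roll": 8}, {"hand": 75, "x": 0, "y": 0, "z": 0, "roll": 8}, {"hand": 75, "x": 0, "y": 0, "z": 0, "roll": 8}, {"hand": 75, "x": 0, "y": 0, "z": 0, "roll": 8}, {"hand": 75, "x": 0, "y": 0, "z": 0, "roll": 8}, {"hand": 75, "x": 0, "y": 0, "z": 0, "roll": 8}, {"hand": 75, "x": 0, "y": 0, "z": 0, "roll": 8}, {"hand": 75, "x": 0, "y": 0, "z": 0, "roll": 8}])

```text
time: 11.6
position: [0.5728, 0.2145, 0.2091]
tool_rot: [2.218, 2.225, -0.001]
ft_force: [0.4, -0.2, 0.4]
grip_width: 0.863
grip_force: 0.0
```

>>> send_rows(rows=[{"hand": 75, "x": 0, "y": 0, "z": 0, "roll": 5}, {"hand": 75, "x": 0, "y": 0, "z": 0, "roll": 5}, {"hand": 75, "x": 0, "y": 0, "z": -30, "roll": 0}, {"hand": 75, "x": 0, "y": 0, "z": -30, "roll": 0}, {"hand": 75, "x": 0, "y": 0, "z": 0, "roll": 0}, {"hand": 75, "x": 0, "y": 0, "z": 0, "roll": 0}])

```text
time: 12.2
position: [0.5728, 0.215, 0.1494]
tool_rot: [-2.022, -2.404, 0.001]
ft_force: [0.1, 0.4, 0.7]
grip_width: 0.866
grip_force: 0.0
```

```bash
python3 -c "
from h import *
s=get_state();R=cv2.Rodrigues(s['tool_rot'])[0];print(s['position'],R[:,1].round(4),s['joint_positions'].round(2))"
```

```text
[0.57275208 0.21499215 0.14942602] [ 9.852e-01  1.716e-01 -8.000e-04] [ 0.39  0.57 -1.03  1.69  0.52  1.19 -0.6 ]
```

Orientation is right. Shift y by +8, then descend.

>>> send_rows(rows=[{"hand": 75, "x": -0.7, "y": 8, "z": 0, "roll": 0}, {"hand": 75, "x": 0, "y": 0, "z": -20, "roll": 0}, {"hand": 75, "x": 0, "y": 0, "z": -20, "roll": 0}, {"hand": 75, "x": 0, "y": 0, "z": -14, "roll": 0}, {"hand": 75, "x": 0, "y": 0, "z": -4, "roll": 0}, {"hand": 75, "x": 0, "y": 0, "z": 0, "roll": 0}, {"hand": 75, "x": 0, "y": 0, "z": 0, "roll": 0}])

```text
time: 12.9
position: [0.5727, 0.224, 0.0924]
tool_rot: [2.021, 2.404, 0.002]
ft_force: [-0.0, 0.0, -0.0]
grip_width: 0.86
grip_force: 0.0
```

>>> send_rows(rows=[{"hand": 38, "x": 0, "y": -1, "z": 0, "roll": 0}, {"hand": 38, "x": 0, "y": 0, "z": 0, "roll": 0}, {"hand": 38, "x": 0, "y": 0, "z": 0, "roll": 0}, {"hand": 38, "x": 0, "y": 0, "z": 0, "roll": 0}, {"hand": 38, "x": 0, "y": 0, "z": 0, "roll": 0}, {"hand": 38, "x": 0, "y": 0, "z": 0, "roll": 0}, {"hand": 38, "x": 0, "y": 0, "z": 0, "roll": 0}, {"hand": 38, "x": 0, "y": 0, "z": 10, "roll": 0}], force=30)

```text
time: 13.7
position: [0.5712, 0.2218, 0.1]
tool_rot: [-2.02, -2.404, 0.004]
ft_force: [-0.2, 0.1, -3.1]
grip_width: 0.517
grip_force: 30.0
```

>>> send_rows(rows=[{"hand": 38, "x": 0, "y": 0, "z": 30, "roll": 0}, {"hand": 38, "x": 0, "y": 0, "z": 40, "roll": 0}, {"hand": 38, "x": 0, "y": 0, "z": 30, "roll": 0}, {"hand": 38, "x": 0, "y": 0, "z": 10, "roll": 0}, {"hand": 38, "x": 0, "y": 0, "z": 0, "roll": 0}])

```text
time: 14.2
position: [0.5727, 0.2227, 0.2125]
tool_rot: [2.021, 2.403, 0.003]
ft_force: [0.5, -0.0, -3.0]
grip_width: 0.519
grip_force: 30.0
```

>>> send_rows(rows=[{"hand": 38, "x": -4, "y": -20, "z": 0, "roll": 0}, {"hand": 38, "x": -9, "y": -40, "z": 0, "roll": 0}, {"hand": 38, "x": -9, "y": -40, "z": 0, "roll": 0}, {"hand": 38, "x": -9, "y": -40, "z": 0, "roll": 0}, {"hand": 38, "x": -9, "y": -40, "z": 0, "roll": 0}, {"hand": 38, "x": -9, "y": -40, "z": 0, "roll": 0}, {"hand": 38, "x": -9, "y": -36, "z": 0, "roll": 0}, {"hand": 38, "x": -7, "y": -20, "z": 0, "roll": 0}, {"hand": 38, "x": 0, "y": 0, "z": 0, "roll": 0}, {"hand": 38, "x": 0, "y": 0, "z": 0, "roll": 0}])

```text
time: 15.2
position: [0.5062, -0.0539, 0.2098]
tool_rot: [-2.022, -2.402, 0.001]
ft_force: [0.2, 0.7, -1.5]
grip_width: 0.517
grip_force: 30.0
```

```bash
python3 - <<'E'
from h import *
t=get_image("scene");s=get_state();R=cv2.Rodrigues(s['tool_rot'])[0];print(s['position'],R[:,1].round(4),s['grip_width'])
cv2.imwrite("pics/d3.png",cv2.resize(t[100:220,180:340],(800,600),interpolation=cv2.INTER_CUBIC))
E
```

```text
[ 0.50657877 -0.05278239  0.21024835] [ 0.985   0.1724 -0.001 ] 0.515799178758015
```

View pics/d3.png

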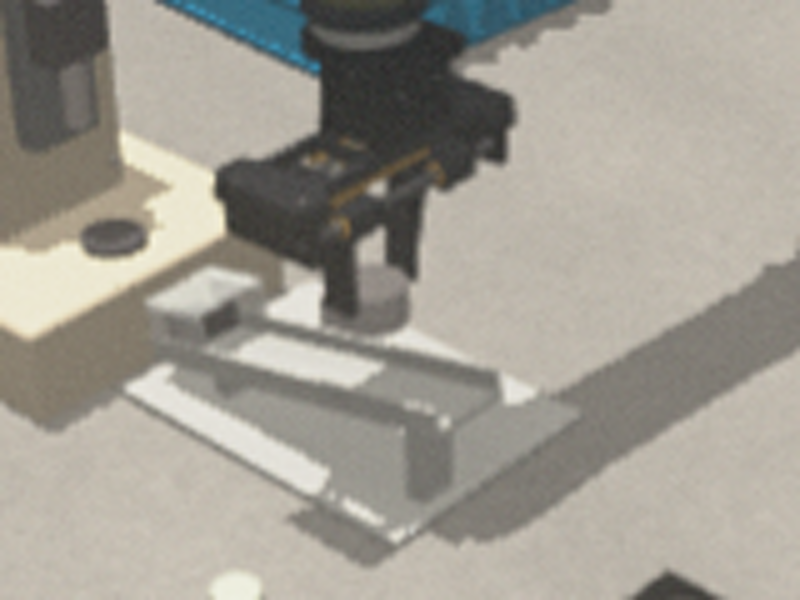

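The slug hangs level at (370,300), centred over the chute. Lowering.

>>> send_rows(rows=[{"hand": 38, "x": 0, "y": 0, "z": -15, "roll": 0}, {"hand": 38, "x": 0, "y": 0, "z": -15, "roll": 0}, {"hand": 38, "x": 0, "y": 0, "z": -10, "roll": 0}, {"hand": 38, "x": 0, "y": 0, "z": -4, "roll": 0}, {"hand": 38, "x": 0, "y": 0, "z": -1, "roll": 0}, {"hand": 38, "x": 0, "y": 0, "z": 0, "roll": 0}])

```text
time: 15.85
position: [0.5073, -0.0533, 0.1663]
tool_rot: [-2.021, -2.405, -0.001]
ft_force: [-0.1, 0.1, -3.1]
grip_width: 0.516
grip_force: 30.0
```

>>> send_rows(rows=[{"hand": 38, "x": 0, "y": 0, "z": -1, "roll": 0}, {"hand": 38, "x": 0, "y": 0, "z": -1, "roll": 0}, {"hand": 38, "x": 0, "y": 0, "z": 0, "roll": 0}])

```text
time: 16.15
position: [0.5072, -0.0537, 0.1644]
tool_rot: [2.021, 2.404, -0.0]
ft_force: [-0.0, 0.4, -3.5]
grip_width: 0.518
grip_force: 30.0
```

Now press gently until it touches.

>>> send_rows(rows=[{"hand": 38, "x": 0, "y": 0, "z": -1, "roll": 0}, {"hand": 38, "x": 0, "y": 0, "z": -1, "roll": 0}, {"hand": 38, "x": 0, "y": 0, "z": 0, "roll": 0}])

```text
time: 16.45
position: [0.5073, -0.0538, 0.1624]
tool_rot: [2.021, 2.404, -0.0]
ft_force: [-0.7, -0.4, -2.0]
grip_width: 0.517
grip_force: 30.0
```

>>> send_rows(rows=[{"hand": 38, "x": 0, "y": 0, "z": -1, "roll": 0}, {"hand": 38, "x": 0, "y": 0, "z": 0, "roll": 0}])

```text
time: 16.65
position: [0.5074, -0.0542, 0.1617]
tool_rot: [2.021, 2.404, -0.001]
ft_force: [-1.7, -3.0, 2.0]
grip_width: 0.512
grip_force: 30.0
```

>>> send_rows(rows=[{"hand": 38, "x": 0, "y": 0, "z": -1, "roll": 0}, {"hand": 70, "x": 0, "y": 0, "z": 0, "roll": 0}, {"hand": 70, "x": 0, "y": 0, "z": 0, "roll": 0}, {"hand": 70, "x": 0, "y": 0, "z": 0, "roll": 0}, {"hand": 70, "x": 0, "y": 0, "z": 0, "roll": 0}, {"hand": 70, "x": 0, "y": 0, "z": 0, "roll": 0}, {"hand": 70, "x": 0, "y": 0, "z": 15, "roll": 0}, {"hand": 70, "x": 0, "y": 0, "z": 30, "roll": 0}, {"hand": 50, "x": -7, "y": 40, "z": 10, "roll": 0}, {"hand": 0, "x": -7, "y": 40, "z": 0, "roll": 0}])

```text
time: 17.65
position: [0.4946, 0.0269, 0.2181]
tool_rot: [2.023, 2.399, 0.004]
ft_force: [0.8, 0.7, 1.0]
grip_width: 0.702
grip_force: 0.0
```

>>> send_rows(rows=[{"hand": 0, "x": -1, "y": 5, "z": 0, "roll": 0}, {"hand": 0, "x": 0, "y": 0, "z": 0, "roll": 0}, {"hand": 0, "x": 0, "y": 0, "z": 0, "roll": 0}, {"hand": 0, "x": 0, "y": 0, "z": 0, "roll": 0}], force=20)

```text
time: 18.05
position: [0.4924, 0.0299, 0.2153]
tool_rot: [-2.024, -2.403, 0.0]
ft_force: [0.2, -0.1, -0.2]
grip_width: 0.346
grip_force: 0.0
```

```bash
python3 - <<'E'
from h import *
t=get_image("top");im=get_image("scene");s=get_state();R=cv2.Rodrigues(s['tool_rot'])[0];print(s['position'],R[:,1].round(4),s['grip_width'])
a=cv2.resize(t[190:270,255:355],(400,320),interpolation=cv2.INTER_CUBIC)
b=cv2.resize(im[120:220,190:315],(400,320),interpolation=cv2.INTER_CUBIC)
cv2.imwrite("pics/d4.png",np.hstack([a,b]))
E
```

```text
[0.49231366 0.03023627 0.21518113] [ 9.855e-01  1.699e-01 -2.000e-04] 0.2519267487540381
```

View pics/d4.png

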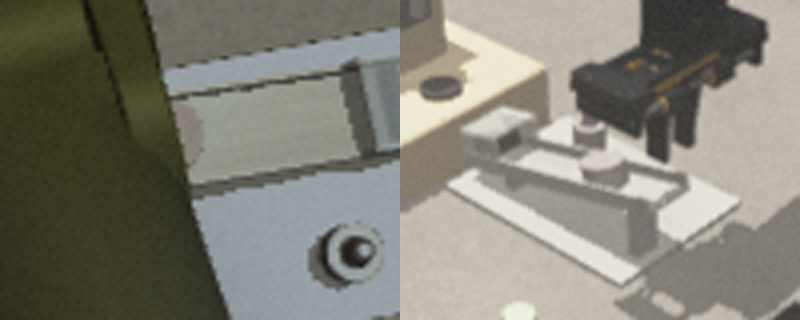

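The slug lies flat mid-chute (right half, (603,165)) and the sleeve is seated. Next the closed fingers go down behind the slug.

>>> send_rows(rows=[{"hand": 0, "x": 3.3, "y": -18, "z": -15, "roll": 0}, {"hand": 0, "x": 3.3, "y": -19, "z": -15, "roll": 0}, {"hand": 0, "x": 0, "y": 0, "z": -15, "roll": 0}, {"hand": 0, "x": 0, "y": 0, "z": -7, "roll": 0}, {"hand": 0, "x": 0, "y": 0, "z": 0, "roll": 0}, {"hand": 0, "x": 0, "y": 0, "z": 0, "roll": 0}])

```text
time: 18.75
position: [0.4988, -0.0044, 0.1636]
tool_rot: [-2.02, -2.406, -0.001]
ft_force: [-0.7, 0.7, -0.2]
grip_width: 0.005
grip_force: 0.0
```

```bash
cat > loc.py <<'E'
from h import *
th=np.radians(9.855);R=np.array([[np.cos(th),-np.sin(th)],[np.sin(th),np.cos(th)]]);t=np.array([.53321,-.20426])
def tip():
    s=get_state();p=s["position"];q=R.T@(p[:2]-t);fl=.035+q[1]*np.tan(.22)
    print("local x %.1f h %.1f mm; tip above floor %.1f; F local"%(q[0]*1e3,q[1]*1e3,(p[2]-.07-fl)*1e3),(R.T@s["ft_force"][:2]).round(2),s["ft_force"][2].round(2),s["grip_width"].round(2),"t",s["time"])
tip()
E
python3 loc.py
```

```text
Traceback (most recent call last):
  File "loc.py", line 6, in <module>
    tip()
    ~~~^^
  File "loc.py", line 5, in tip
    print("local x %.1f h %.1f mm; tip above floor %.1f; F local"%(q[0]*1e3,q[1]*1e3,(p[2]-.07-fl)*1e3),(R.T@s["ft_force"][:2]).round(2),s["ft_force"][2].round(2),s["grip_width"].round(2),"t",s["time"])
                                                                                                                                                                   ^^^^^^^^^^^^^^^^^^^^^
AttributeError: 'float' object has no attribute 'round'
```

>>> send_rows(rows=[{"hand": 0, "x": 0, "y": 0, "z": -3, "roll": 0}, {"hand": 0, "x": 0.9, "y": -4.9, "z": -1.1, "roll": 0}, {"hand": 0, "x": 0.9, "y": -4.9, "z": -1.1, "roll": 0}, {"hand": 0, "x": 0.9, "y": -4.9, "z": -1.1, "roll": 0}, {"hand": 0, "x": 1, "y": -5.9, "z": -1.3, "roll": 0}, {"hand": 0, "x": 1, "y": -5.9, "z": -1.3, "roll": 0}, {"hand": 0, "x": 1, "y": -5.9, "z": -1.3, "roll": 0}, {"hand": 0, "x": 1, "y": -5.9, "z": -1.3, "roll": 0}])

```text
time: 19.55
position: [0.5056, -0.0442, 0.1517]
tool_rot: [-2.021, -2.405, -0.001]
ft_force: [-0.2, 1.4, -0.0]
grip_width: 0.007
grip_force: 0.7
```

```bash
sed -i 's/s\["ft_force"\]\[2\].round(2),s\["grip_width"\].round(2)/round(float(s["ft_force"][2]),2)/' loc.py; python3 loc.py
```

```text
local x 0.2 h 162.4 mm; tip above floor 10.4; F local [0.03 1.39] -0.03 t 19.55
```

>>> send_rows(rows=[{"hand": 0, "x": 1.2, "y": -6.9, "z": -1.57, "roll": 0}, {"hand": 0, "x": 1.2, "y": -6.9, "z": -1.57, "roll": 0}, {"hand": 0, "x": 1.2, "y": -6.9, "z": -1.57, "roll": 0}, {"hand": 0, "x": 1.2, "y": -6.9, "z": -1.57, "roll": 0}, {"hand": 0, "x": 1.2, "y": -6.9, "z": -1.57, "roll": 0}, {"hand": 0, "x": 1.2, "y": -6.9, "z": -1.57, "roll": 0}, {"hand": 0, "x": 1.2, "y": -6.9, "z": -1.57, "roll": 0}, {"hand": 0, "x": 1.2, "y": -6.9, "z": -1.57, "roll": 0}, {"hand": 0, "x": 1.0, "y": -5.9, "z": -1.34, "roll": 0}, {"hand": 0, "x": 0.7, "y": -3.9, "z": -0.9, "roll": 0}])

```text
time: 20.55
position: [0.5168, -0.1096, 0.1368]
tool_rot: [-2.022, -2.404, 0.0]
ft_force: [-0.6, 1.5, 1.5]
grip_width: 0.006
grip_force: 0.9
```

```bash
python3 loc.py
```

```text
local x 0.0 h 96.1 mm; tip above floor 10.3; F local [-0.3  1.6] 1.52 t 20.55
```

>>> send_rows(rows=[{"hand": 0, "x": 0.7, "y": -3.9, "z": -0.9, "roll": 0}, {"hand": 0, "x": 0.7, "y": -3.9, "z": -0.9, "roll": 0}, {"hand": 0, "x": 0.7, "y": -3.9, "z": -0.9, "roll": 0}, {"hand": 0, "x": 0.7, "y": -3.9, "z": -0.9, "roll": 0}, {"hand": 0, "x": 0.7, "y": -3.9, "z": -0.9, "roll": 0}, {"hand": 0, "x": 0.7, "y": -3.9, "z": -0.9, "roll": 0}, {"hand": 0, "x": 0.5, "y": -3, "z": -0.7, "roll": 0}, {"hand": 0, "x": 0.3, "y": -2, "z": -0.4, "roll": 0}, {"hand": 0, "x": 0.3, "y": -2, "z": -0.4, "roll": 0}, {"hand": 0, "x": 0, "y": 0, "z": 0, "roll": 0}])

```text
time: 21.55
position: [0.5221, -0.1396, 0.13]
tool_rot: [2.022, 2.404, -0.0]
ft_force: [-0.4, 0.4, 0.5]
grip_width: 0.009
grip_force: 0.4
```

```bash
python3 loc.py
```

```text
local x 0.1 h 65.6 mm; tip above floor 10.3; F local [-0.29  0.43] 0.45 t 21.55
```

>>> send_rows(rows=[{"hand": 0, "x": 0.3, "y": -2, "z": -0.4, "roll": 0}, {"hand": 0, "x": 0.3, "y": -2, "z": -0.4, "roll": 0}, {"hand": 0, "x": 0.3, "y": -2, "z": -0.5, "roll": 0}, {"hand": 0, "x": 0.3, "y": -2, "z": -0.4, "roll": 0}, {"hand": 0, "x": 0, "y": 0, "z": 0, "roll": 0}])

```text
time: 22.05
position: [0.5232, -0.1478, 0.1282]
tool_rot: [2.022, 2.404, -0.0]
ft_force: [-0.5, 0.9, -0.1]
grip_width: 0.003
grip_force: 0.3
```

>>> send_rows(rows=[{"hand": 0, "x": 0.2, "y": -1, "z": -0.2, "roll": 0}, {"hand": 0, "x": 0.2, "y": -1, "z": -0.2, "roll": 0}, {"hand": 0, "x": 0.1, "y": -1, "z": -0.2, "roll": 0}])

```text
time: 22.35
position: [0.5237, -0.1502, 0.1277]
tool_rot: [-2.021, -2.405, -0.0]
ft_force: [-1.0, 1.1, 0.5]
grip_width: 0.007
grip_force: 0.6
```

```bash
python3 loc.py
```

```text
local x -0.1 h 54.8 mm; tip above floor 10.4; F local [-0.79  1.29] 0.5 t 22.35
```

One millimetre at a time, watching the force.

>>> send_rows(rows=[{"hand": 0, "x": 0.2, "y": -1, "z": -0.2, "roll": 0}, {"hand": 0, "x": 0, "y": 0, "z": 0, "roll": 0}])

```text
time: 22.55
position: [0.5239, -0.1515, 0.1275]
tool_rot: [2.022, 2.405, -0.0]
ft_force: [-0.3, 0.9, -0.4]
grip_width: 0.004
grip_force: 0.3
```

>>> send_rows(rows=[{"hand": 0, "x": 0.2, "y": -1, "z": -0.2, "roll": 0}, {"hand": 0, "x": 0, "y": 0, "z": 0, "roll": 0}])

```text
time: 22.75
position: [0.5241, -0.1524, 0.1273]
tool_rot: [2.022, 2.405, -0.0]
ft_force: [0.1, 0.6, 0.1]
grip_width: 0.005
grip_force: 0.3
```

>>> send_rows(rows=[{"hand": 0, "x": 0.2, "y": -1, "z": -0.2, "roll": 0}, {"hand": 0, "x": 0, "y": 0, "z": 0, "roll": 0}])

```text
time: 22.95
position: [0.5243, -0.1531, 0.1271]
tool_rot: [-2.021, -2.405, -0.0]
ft_force: [-0.6, 1.1, -0.1]
grip_width: 0.007
grip_force: 0.5
```

>>> send_rows(rows=[{"hand": 0, "x": 0.2, "y": -1, "z": -0.2, "roll": 0}, {"hand": 0, "x": 0, "y": 0, "z": 0, "roll": 0}])

```text
time: 23.15
position: [0.5244, -0.1535, 0.127]
tool_rot: [-2.02, -2.405, -0.001]
ft_force: [-0.6, 3.3, 1.1]
grip_width: 0.006
grip_force: 1.7
```

>>> send_rows(rows=[{"hand": 0, "x": 0.1, "y": -0.5, "z": -0.1, "roll": 0}, {"hand": 0, "x": 0, "y": 0, "z": 0, "roll": 0}, {"hand": 0, "x": 0, "y": 0, "z": 0, "roll": 0}])

```text
time: 23.45
position: [0.5245, -0.1536, 0.1269]
tool_rot: [-2.02, -2.405, -0.001]
ft_force: [-2.2, 5.1, 2.0]
grip_width: 0.009
grip_force: 2.5
```

Force climbs with almost no motion, so the slug is on the stop and below its yield force. Backing off uphill, then up.

>>> send_rows(rows=[{"hand": 0, "x": -0.3, "y": 2, "z": 0.5, "roll": 0}, {"hand": 0, "x": -0.9, "y": 5, "z": 1.2, "roll": 0}, {"hand": 0, "x": -2, "y": 12, "z": 4, "roll": 0}, {"hand": 0, "x": -3, "y": 20, "z": 20, "roll": 0}, {"hand": 0, "x": -6, "y": 35, "z": 30, "roll": 0}, {"hand": 0, "x": -6, "y": 40, "z": 20, "roll": 0}, {"hand": 0, "x": -6, "y": 40, "z": 0, "roll": 0}, {"hand": 0, "x": -6, "y": 40, "z": 0, "roll": 0}, {"hand": 0, "x": 0, "y": 0, "z": 0, "roll": 0}])

```text
time: 24.35
position: [0.4932, 0.0462, 0.2036]
tool_rot: [2.009, 2.414, 0.002]
ft_force: [0.3, 0.4, -0.4]
grip_width: 0.003
grip_force: 0.0
```

```bash
python3 - <<'E'
from h import *
t=get_image("top");im=get_image("scene")
print("pred c(left/right img)",(proj("top",[[.5305,-.1883,.0674],[.5344-.0099,-.2047+.0497,.06]])-[290,190]))
a=cv2.resize(t[190:270,290:390],(400,320),interpolation=cv2.INTER_CUBIC)
b=cv2.resize(im[130:190,200:275],(400,320),interpolation=cv2.INTER_CUBIC)
cv2.imwrite("pics/d5.png",np.hstack([a,b]))
E
```

```text
pred c(left/right img) [[56.17036284 26.05120663]
 [42.81832454 28.77939615]]
```

View pics/d5.png

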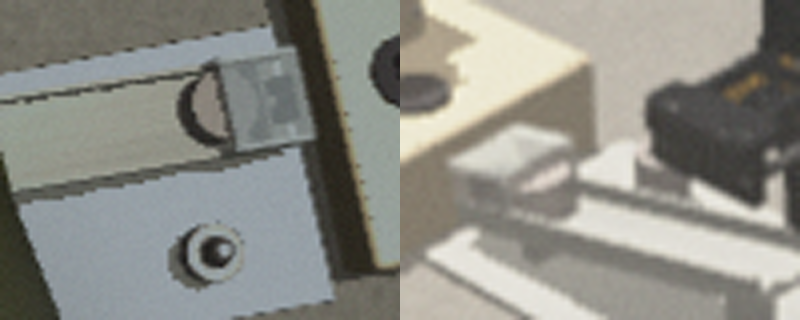

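The slug is under the cover with about 18 mm of it outside (left half, (205,107)), and the sleeve is seated at (212,252). Handing in.

```bash
python3 -c "
from bench import *
print(close_job())"
```

```text
the job is handed in; nothing more can be done
None
```

I handed the job in: the sleeve is seated on the shaft shoulder and the slug rests flat against the stop, pushed with about 5 N, below the 7 N at which it yields; no verdict was returned.

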